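Knock the snap pins of a sloping spice rack down to their catch

ROBOT

A 7-joint arm with a two-finger parallel gripper is mounted at the origin on the work surface. World frame = base frame: x ahead of the robot, y to its left, z up, the work surface at z = 0. Lengths are in m, angles in rad, forces in N, time in s.
With the tool pointing down it reaches from about 0.4 to 0.875 m from the base axis. Payload 4.4 kg.
Tool frame: the origin (TCP) lies at the very end of the fingers, on their centre line; the grasp point (between the pads) lies 19 mm behind it; z points along the fingers, y is the line along which they close (so a half turn about z gives the same grasp; the last joint's range is limited). The gripper opens to 85 mm and grips with 20 to 120 N. Pads are 22 mm wide; open, the fingers measure 114 mm over their backs; the gripper's body (76 mm by 85 mm) begins 54 mm behind the grasp point. The pads swing forward as they close: fully open they stand 13 mm farther back than shut.
Start: joints at [1.259, 0.628, 0.038, 1.517, -0.027, 0.996, -0.02], TCP at [0.158, -0.63, 0.206] pointing down, gripper open.
Joint ranges: [-3.06, 3.06], [-0.37, 2.12], [-1.25, 1.32], [0.18, 2.47], [-1.1, 4.24], [0.23, 1.98], [-2.94, 2.94]. Speed limits (rad/s): [2.57, 2.57, 3.14, 3.14, 3.14, 3.14, 3.14].

INTERFACE

Orientations are given as [roll, pitch, yaw] about the fixed x, y, z axes, in that order (R = Rz(yaw) Ry(pitch) Rx(roll)).
In Python, from rig import robot gives the robot as it stands.
- The arm moves only by the shell command python3 -m inch 'ROWS'. ROWS is JSON, one flat list of numbers, 7 for each row, row after row: the opening, from -1 (shut) to 1 (fully open), then the shift along the world's x, y, z in mm, then the turn, a rotation vector about the world's x, y, z in rad. A call has 1 to 8 rows; each row is the pose to reach, as a shift and turn from the pose commanded when the call began; what a row does not reach only later rows make up. A row lasts 1/12 s, in which the tool goes at most 41.7 mm and 7.16 degrees, less where a joint would pass 70% of its speed; a pose out of reach is approached as far as the arm can. A call with a gripper value outside its range is refused whole. The fingers move at their own pace and stop on an object; the grip force is fixed at half the most. Time passes only in rows, so rows that repeat a pose let the fingers close. It gives the time, the measured TCP pose, the force, the opening and the grip force at its end, in the units of the state.
- robot.get_state(): the state, without advancing time (a new reading comes with each control period).
- robot.read_camera(name): name is "side" or "top" or "wrist"; returns the picture (420x560x3 uint8, red, green, blue); there is no depth.
- robot.camera_params(name): a dict with "intrinsics" (3x3 intrinsics, pixels), "origin" and "attitude" of the camera in the world. Camera axes: x right, y up, looking along -z (the intrinsics and any distortion apply to the point x, -y, -z); pixel columns grow to the right and rows downward; lengths in m; the calibration is good to about 2 mm. A picture is of the moment at which its call begins: read the wrist's pose just before it. camera_params takes no time and is no camera call; for the wrist camera it gives the pose at the moment of the call.
- robot.hand_in(): hands the job in; it is judged then, once.
Trained networks look in the newest picture that a camera, given by its name, has taken for a name from the list of things; names that differ only in an ending like _2 or _b are one class to them, and where a whole thing is asked for, a point or a joint stands for the part that bears it (a point fixed in the world has none). Each returns a list of dicts, best first, with "score" (0 to 1); they miss things now and then, are a little off and sometimes report something else, mostly with a low value. They report only what shows in the picture. A call takes as long as a camera call. They do not tell look-alikes from the thing itself.
- robot.spot_in(camera, target): "pixel" ([column, row] in pixels, amid what is visible of it).
The state is a dict: "t": time; "joints": joint angles; "qvel": joint speeds; "effort": joint torques, N m; "ee_pos": TCP position; "ee_rot": TCP orientation; "wrist_force": force on the tool from outside, world axes, zero at the start; "torque": the same for the moment, N m; "finger_gap": finger opening in m; "grasp_force": force on a finger pad.
Only numpy, scipy, OpenCV 4.12 (cv2) and the standard library are available. Lean on these libraries where they do the work, as an engineer would, in place of code of your own. Each camera call takes 0.05 s, during which the arm holds its last target. There are 200 camera calls.

TASK

The two snap pins that hold the shelf of the sloping spice rack still stand sprung out, and how deep each one catches cannot be seen. Take the mallet by its handle and, keeping it square to the pins (lined up with their slanting axis), knock both pins down until you feel each hit its stop and it stays down when let go, firmly but not so hard that the shelf cracks, and without touching the rack with the gripper. Then stand the mallet upright on the chopping board again and let go; leave the jar, the tin and the mug as they are.

Things in the scene. Friction and masses are not known exactly. Their poses are not given: they have to be found in the camera images.
- rack: pale wood spice rack fixed to the worktop, 180 mm deep, 270 mm wide (y), 135 mm high; its shelf, 200 mm long, slopes up at 32 degrees from the low front (-x), a strip 23 mm high along the low edge. Origin: centre of the underside; x points to the high back. Two snap pins side by side on the shelf, 110 mm apart. Over 70 N cracks it: slow pushes or light taps (30 mm/s at the stop) stay below
- board: fixed wooden chopping board, 200 (x) by 260 (y) by 18 mm. Origin: centre of its underside
- mallet: short hand mallet standing upright on the board: black rubber drum head 54 mm across and 42 mm high with a flat striking face underneath, round wooden handle 26 mm across and 88 mm long rising from its middle (130 mm in all), 0.25 to 0.5 kg. Origin: centre of the striking face; z along the handle
- jar: bystander: small spice jar, 42 mm across, 65 mm high, on the board. Origin: centre of its underside
- tin: bystander: tin can, 70 mm across, 90 mm high, behind the rack. Origin: centre of its underside
- mug: bystander: white mug, 76 mm across, 85 mm high, behind the board. Origin: centre of its underside
- pin_left_head (a point): steel snap pin, left pin (rack's +y): round head 20 mm across and 6 mm thick on a 9 mm stem, standing in a steel collar (32 mm across, 4 mm high) on the sloping shelf; fully out, its top is 34 mm off the shelf. This point is the centre of the head's flat top; its z axis is the pin's axis, pointing out of the shelf (32 degrees from vertical, leaning to the rack's front), its y axis along the row
- pin_left (a joint): travel of the left pin (rack's +y) along its axis, m: 0 = fully out (starts so). Its spring resists with 6 to 20 N. Its catch lies at an unseen depth, other for each pin and each time: somewhere 8 to 21 mm down it has passed the catch, meets a firm stop (about 25 N per mm) and stays there; let go before that, it springs fully out again
- pin_right_head (a point): steel snap pin, right pin (rack's -y): round head 20 mm across and 6 mm thick on a 9 mm stem, standing in a steel collar (32 mm across, 4 mm high) on the sloping shelf; fully out, its top is 34 mm off the shelf. This point is the centre of the head's flat top; its z axis is the pin's axis, pointing out of the shelf (32 degrees from vertical, leaning to the rack's front), its y axis along the row
- pin_right (a joint): travel of the right pin (rack's -y) along its axis, m: 0 = fully out (starts so). Its spring resists with 6 to 20 N. Its catch lies at an unseen depth, other for each pin and each time: somewhere 8 to 21 mm down it has passed the catch, meets a firm stop (about 25 N per mm) and stays there; let go before that, it springs fully out again
There are look-alikes about, which are no part of the job. Leave any purple, red or yellow look-alike of the mallet alone.

How it is judged:
At the end, for the whole second after the job is handed in: Both pins are caught and stay down (joint over 6 mm; a pin that is not caught springs back to 0), and the mallet stands at rest, upright within 0.1 rad, with its striking face on the chopping board (centre within 85 mm of the board's centre along its x and 115 mm along its y) (value of joint each of pin_left, pin_right above 0.006 m and x of mallet in the frame of board between -0.085 and 0.085 m and y of mallet in the frame of board between -0.115 and 0.115 m and z of mallet in the frame of board below 0.023 m and angle between mallet's own z axis and vertical below 0.1 rad and linear speed of mallet below 0.02 m/s and contact force between mallet and board above 1 N); the robot touches nothing.
It fails at once if the rack is hit or pressed with more than 70 N (contact force between mallet and rack above 70 N).
It fails at once if the gripper or arm touches the rack or its pins (over 2 N) (contact force between any of the arm, the fingers and rack above 2 N).
It fails at once if the mallet bears on the rack or a pin (over 4 N) while more than 12 degrees out of line with the pins' axis (contact force between mallet and rack above 4 N and angle between the z axis of mallet and the z axis of pin_left_head, either way round above 0.21 rad).
It fails at once if the jar, the tin or the mug is shifted by more than 20 mm or tipped by more than 17 degrees (distance of any of jar, tin, mug from where it was at the start of the episode above 0.02 m or angle between any of jar, tin, mug's own z axis and vertical above 0.3 rad).
It also fails if it takes over 61 s, if anything falls off the work surface, if the arm or the gripper's body presses on something with over 40 N, if the wrist force passes 120 N, or if a joint passes its speed limit or range.

## Working session

There is one attempt and no reset: what is moved stays moved. The work goes in short steps, Python scripts to look and compute and a shell command to move; the robot and the scene stay as the last step left them, time stands still between calls to the robot, and variables do not carry over. Pictures are saved under pics/ and viewed, at most 14 in all, crops included, and the job is handed in when it is done.

```bash
ls; mkdir -p pics; cat > h.py <<'E'
import numpy as np,cv2
from rig import robot
def snap(n,f):
    im=robot.read_camera(n); cv2.imwrite('pics/'+f,im[:,:,::-1]); return im
E
python3 - <<'E'
from h import *
print(robot.get_state())
a=snap('side','s0.png');b=snap('top','t0.png')
for c in('side','top'):
    print(c,robot.camera_params(c))
    for n in('mallet','board','rack','jar','tin','mug','pin_left_head','pin_right_head'):
        print(n,[(np.round(d['pixel']).tolist(),round(d['score'],2)) for d in robot.spot_in(c,n)])
E
```

```text
pics
{'t': 0.0, 'joints': array([ 1.25919822,  0.62933556,  0.03843325,  1.51840541, -0.02700451,
        0.99629275, -0.01999284]), 'qvel': array([ 0.00135582, -0.00095942,  0.00118327,  0.00144857,  0.00082375,
       -0.00052921,  0.00086505]), 'effort': array([-2.08286849e-06, -5.63407159e+01,  1.22652333e+00, -1.93449032e+01,
        1.11151597e-02,  1.05206994e-02,  1.52345046e-05]), 'ee_pos': array([ 0.15802942, -0.62978359,  0.20498386]), 'ee_rot': array([-3.13966934e+00,  1.67423404e-05,  2.45809021e-01]), 'wrist_force': array([-0.26690303,  0.2074667 , -0.51886265]), 'torque': array([-0.01774107, -0.03258198,  0.00476779]), 'grasp_force': 0.0, 'finger_gap': 0.08515103883051105}
side {'intrinsics': array([[399.25291993,   0.        , 283.13996991],
       [  0.        , 399.25291993, 204.39267492],
       [  0.        ,   0.        ,   1.        ]]), 'origin': array([0.17483707, 0.41470438, 0.80513033]), 'attitude': array([ 0.66846672,  0.013365  , -2.40343894])}
mallet [([385.0, 198.0], 0.91), ([320.0, 180.0], 0.73), ([385.0, 233.0], 0.63), ([408.0, 178.0], 0.58)]
board [([
[... 163 characters left out ...]
([322.0, 182.0], 0.17)]
pin_left_head [([196.0, 242.0], 0.5)]
pin_right_head []
top {'intrinsics': array([[522.91985737,   0.        , 277.9186715 ],
       [  0.        , 522.91985737, 217.03865224],
       [  0.        ,   0.        ,   1.        ]]), 'origin': array([ 0.45499174, -0.00940839,  1.06801542]), 'attitude': array([ 0.10603835,  0.03366037, -1.58593229])}
mallet [([358.0, 223.0], 0.77), ([440.0, 292.0], 0.71), ([396.0, 296.0], 0.6), ([349.0, 318.0], 0.59)]
board [([376.0, 198.0], 0.81)]
rack [([212.0, 197.0], 0.88)]
jar [([432.0, 167.0], 0.57)]
tin [([219.0, 131.0], 0.7)]
mug [([373.0, 122.0], 0.78)]
pin_left_head [([180.0, 187.0], 0.66)]
pin_right_head [([240.0, 194.0], 0.54)]
```

View pics/s0.png

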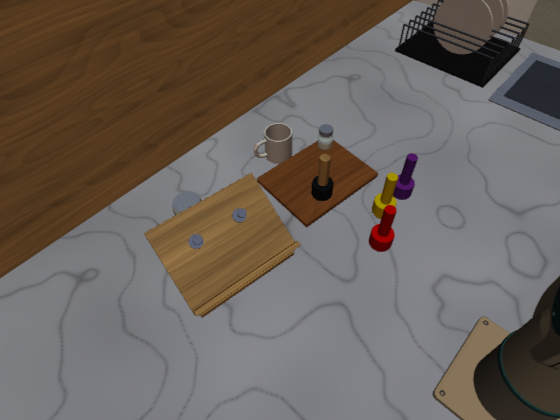

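View pics/t0.png

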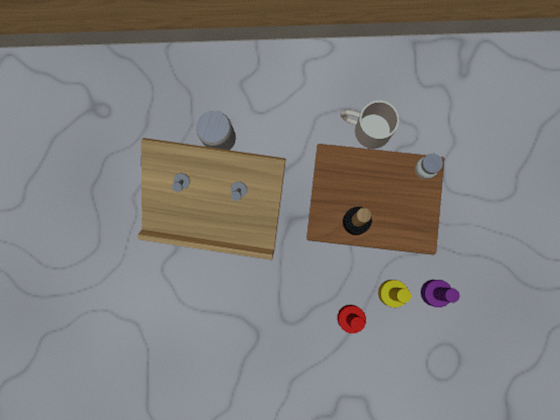

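The top view shows the black mallet at (358,220), yellow at (395,293), red at (352,319) and purple at (440,293). The side view shows black (322,180), red (382,235), yellow (385,198) and purple (407,178). I choose the black drum with the wooden handle, and will check it in a close crop together with the pins.

```bash
python3 - <<'E'
import cv2,numpy as np
s=cv2.imread('pics/s0.png');t=cv2.imread('pics/t0.png')
c=lambda im,x,y,w,h,k:cv2.resize(im[y:y+h,x:x+w],None,fx=k,fy=k,interpolation=cv2.INTER_CUBIC)
a=np.hstack([c(t,160,165,100,50,4),c(t,335,190,50,50,8)[:200,:] if 0 else c(t,320,190,100,50,4)])
b=np.hstack([c(s,170,200,100,60,4),c(s,280,145,100,60,4)])
cv2.imwrite('pics/c0.png',np.vstack([a,b]))
E
```

```text
(no output)
```

View pics/c0.png

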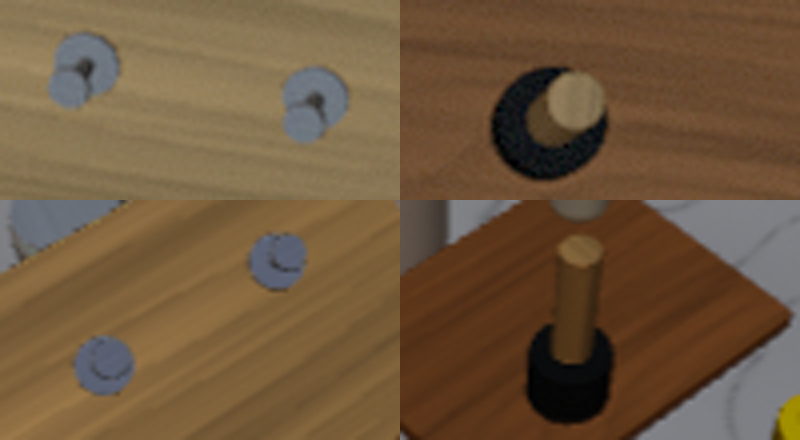

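```bash
cat >> h.py <<'E'
from scipy.spatial.transform import Rotation as Ro
def ray(p,uv):
    K=p['intrinsics'];R=Ro.from_euler('xyz',p['attitude']).as_matrix()
    d=np.linalg.inv(K)@[uv[0],uv[1],1]; d=R@(d*[1,-1,-1]); return np.array(p['origin']),d/np.linalg.norm(d)
def tri(rays):
    A=sum(np.eye(3)-np.outer(d,d) for o,d in rays);b=sum((np.eye(3)-np.outer(d,d))@o for o,d in rays)
    x=np.linalg.solve(A,b);return x,[np.linalg.norm(np.cross(x-o,d)) for o,d in rays]
def onz(r,z): return r[0]+r[1]*(z-r[0][2])/r[1][2]
E
python3 - <<'E'
from h import *
np.set_printoptions(precision=4,suppress=True)
T=robot.camera_params('top');S=robot.camera_params('side')
for n,t,s in[('Lhead',(176.8,186.1),(197.1,239.6)),('Rhead',(235.8,195.4),(242.1,212.6)),('Lcol',(181.4,181.1),(195.6,240.9)),('Rcol',(238.6,189.4),(239.1,214.9)),('handle',(363.6,214.6),(324.6,156.9))]:
    print(n,*tri([ray(T,t),ray(S,s)]))
for n,uv,z in[('drumtop',(357.1,220.6),.06),('b1',(318,146),.018),('b2',(443,158),.018),('b3',(436,252),.018),('b4',(308,240),.018),('jar',(432,163),.083),('mug',(378,120),.085),('tin',(214,127),.09),('rBL',(143,141),.135),('rBR',(285,158),.135)]: print(n,onz(ray(T,uv),z))
E
```

```text
Lhead [0.6168 0.2065 0.1196] [np.float64(0.0009453257431621915), np.float64(0.0009453257431623412)]
Rhead [0.5969 0.0971 0.121 ] [np.float64(0.0009769450334707185), np.float64(0.0009769450334706877)]
Lcol [0.6306 0.2034 0.0969] [np.float64(0.0002487958658565897), np.float64(0.00024879586585647783)]
Rcol [0.6121 0.0946 0.0967] [np.float64(0.0007731579187443982), np.float64(0.00077315791874448)]
handle [ 0.5546 -0.1315  0.1463] [np.float64(0.0005997920395837228), np.float64(0.0005997920395837068)]
drumtop [ 0.5531 -0.1297  0.06  ]
b1 [ 0.7119 -0.0599  0.018 ]
b2 [ 0.6812 -0.3117  0.018 ]
b3 [ 0.4916 -0.2888  0.018 ]
b4 [ 0.5199 -0.0354  0.018 ]
jar [ 0.658  -0.2719  0.083 ]
mug [ 0.7436 -0.1727  0.085 ]
tin [0.7362 0.1424 0.09  ]
rBL [0.7001 0.2667 0.135 ]
rBR [0.6624 0.006  0.135 ]
```

The crop confirms it: black drum with a wooden handle, top at (364,215) in the top view and (325,157) in the side view. The pin heads are at (177,186) and (236,195) in the top view. Next I move above the mallet.

```bash
python3 -m inch '[1,198,250,20,0,0,0.58, 1,198,250,20,0,0,0.58, 1,198,250,20,0,0,0.58, 1,198,250,20,0,0,0.58, 1,198,250,20,0,0,0.58, 1,198,250,20,0,0,0.58, 1,198,250,20,0,0,0.58, 1,198,250,20,0,0,0.58]'
```

```text
t: 1.57
ee_pos: [0.359, -0.3767, 0.2265]
ee_rot: [3.141, -0.002, 0.83]
wrist_force: [1.1, 0.0, -1.6]
finger_gap: 0.0854
grasp_force: 0.0
```

```bash
python3 -m inch '[1,195,246,10,0,0,0.576, 1,195,246,10,0,0,0.576, 1,195,246,10,0,0,0.576, 1,195,246,10,0,0,0.576, 1,195,246,10,0,0,0.576, 1,195,246,10,0,0,0.576, 1,195,246,10,0,0,0.576, 1,195,246,10,0,0,0.576]'; python3 - <<'E'
from h import *
np.set_printoptions(precision=4,suppress=True)
s=robot.get_state();print(s['ee_pos'],s['ee_rot'],s['wrist_force'],s['joints'])
p=robot.camera_params('wrist');print(p)
snap('wrist','w0.png')
for n in('mallet','pin_left_head','pin_right_head'):
        print(n,[(np.round(d['pixel']).tolist(),round(d['score'],2)) for d in robot.spot_in('wrist',n)])
E
```

```text
t: 2.23
ee_pos: [0.5544, -0.1288, 0.2365]
ee_rot: [3.139, -0.003, 1.407]
wrist_force: [0.3, 0.2, -0.2]
finger_gap: 0.0856
grasp_force: 0.0
[ 0.5544 -0.1288  0.2365] [ 3.139  -0.0033  1.4071] [ 0.3054  0.2431 -0.2142] [ 0.4035  0.4926 -0.336   1.7063  0.1861  0.9716 -0.1641]
{'intrinsics': array([[378.5698,   0.    , 279.6482],
       [  0.    , 378.5698, 208.5734],
       [  0.    ,   0.    ,   1.    ]]), 'origin': array([ 0.5666, -0.0493,  0.4057]), 'attitude': array([-0.3124, -0.0031, -0.1626])}
mallet [([153.0, 259.0], 0.86), ([79.0, 198.0], 0.81), ([279.0, 182.0], 0.62), ([182.0, 327.0], 0.55)]
pin_left_head []
pin_right_head []
```

View pics/w0.png

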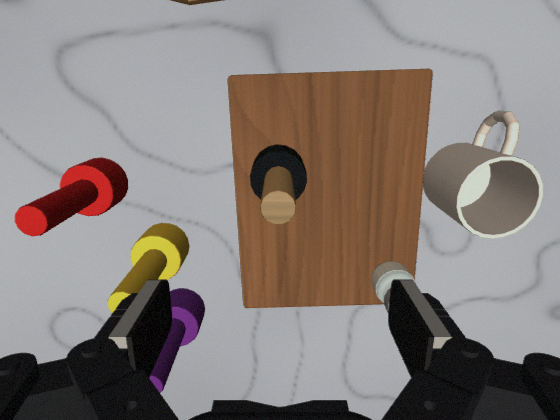

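The wrist view shows the black mallet's handle top at (278,208), midway between the fingers. The other colours are to the left, the jar is at (393,285) and the mug is on the right.

```bash
python3 - <<'E'
from h import *
np.set_printoptions(precision=4,suppress=True)
T=robot.camera_params('top');S=robot.camera_params('side');W=robot.camera_params('wrist')
r=ray(W,(278,208))
print(tri([ray(T,(363.6,214.6)),ray(S,(324.6,156.9)),r]),onz(r,.148),onz(ray(W,(278,173)),.06))
E
```

```text
(array([ 0.5523, -0.1321,  0.1498]), [np.float64(0.0027974512953253625), np.float64(0.0025173177593548536), np.float64(0.0047480499022311065)]) [ 0.5491 -0.1366  0.148 ] [ 0.5497 -0.1311  0.06  ]
```

```bash
python3 -m inch '[1,-3,-3,-35,0,0,0, 1,-3,-3,-70,0,0,0, 1,-3,-3,-100,0,0,0, 1,-3,-3,-125,0,0,0, 1,-3,-3,-145,0,0,0, 1,-3,-3,-145,0,0,0, -1,-3,-3,-145,0,0,0, -1,-3,-3,-145,0,0,0]'; python3 -m inch '[-1,0,0,0,0,0,0, -1,0,0,0,0,0,0, -1,0,0,0,0,0,0, -1,0,0,0,0,0,0, -1,0,0,0,0,0,0, -1,0,0,0,0,0,0, -1,0,0,0,0,0,0, -1,0,0,0,0,0,0]'
```

```text
t: 3.1
ee_pos: [0.5487, -0.1388, 0.0921]
ee_rot: [3.14, 0.001, 1.4]
wrist_force: [-0.3, -0.1, -0.2]
finger_gap: 0.0639
grasp_force: 0.0
t: 3.77
ee_pos: [0.5498, -0.1378, 0.0922]
ee_rot: [3.138, 0.0, 1.402]
wrist_force: [1.2, -0.7, 7.3]
finger_gap: 0.0242
grasp_force: 59.0
```

```bash
python3 -m inch '[-1,0,0,10,0,0,0, -1,0,0,30,0,0,0, -1,0,0,60,0,0,0, -1,0,0,90,0,0,0, -1,0,0,115,0,0,0, -1,0,0,130,0,0,0, -1,0,0,130,0,0,0, -1,0,0,130,0,0,0]'; python3 - <<'E'
from h import *
np.set_printoptions(precision=4,suppress=True)
T=robot.camera_params('top');S=robot.camera_params('side')
a=snap('top','t1.png');s=robot.get_state();print(s['ee_pos'],s['ee_rot'],s['wrist_force'])
b=snap('side','s1.png');w=snap('wrist','w1.png')
cv2.imwrite('pics/c1.png',np.hstack([cv2.resize(b[60:240,240:420],(400,400)),cv2.resize(w[100:420,100:460],(400,400))])[:,:,::-1])
s=robot.get_state();print(s['ee_pos'],s['ee_rot'],s['wrist_force'])
E
```

```text
t: 4.43
ee_pos: [0.5477, -0.1374, 0.2212]
ee_rot: [3.142, 0.0, 1.402]
wrist_force: [0.2, 0.3, -4.1]
finger_gap: 0.0245
grasp_force: 59.4
[ 0.5469 -0.1374  0.22  ] [-3.1393  0.0002  1.4018] [-0.3545 -0.8464 -3.6287]
[ 0.5467 -0.1373  0.2192] [-3.1378 -0.0001  1.4018] [-0.5782  0.4306 -3.1636]
```

View pics/c1.png

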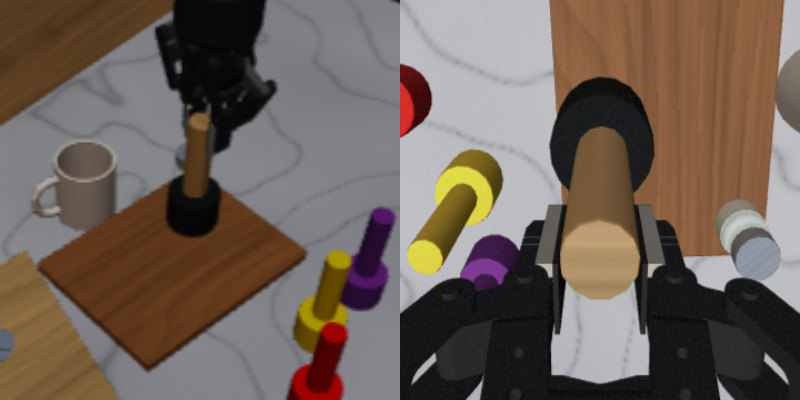

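The mallet hangs free (about 0.37 kg), but the arm had not settled before I measured, so the pads grip about 6 mm off the handle's axis. I'll set it down and regrasp centred.

```bash
python3 -m inch '[-1,0,0,-35,0,0,0, -1,0,0,-70,0,0,0, -1,0,0,-100,0,0,0, -1,0,0,-118,0,0,0, -1,0,0,-126,0,0,0, -1,0,0,-129,0,0,0, -1,0,0,-129,0,0,0, -1,0,0,-129,0,0,0]'; python3 -m inch '[-1,0,0,0,0,0,0, -1,0,0,0,0,0,0, -0.1,0,0,0,0,0,0, -0.1,0,0,0,0,0,0, -0.1,0,0,0,0,0,0, -0.1,0,0,0,0,0,0, -0.1,0,3,0,0,0,0, -0.1,0,3,0,0,0,0]'; python3 - <<'E'
from h import *
np.set_printoptions(precision=4,suppress=True)
s=robot.get_state();print(s['ee_pos'],s['ee_rot'],s['wrist_force'],s['finger_gap'])
T=robot.camera_params('top')
b=snap('side','s2.png');w=snap('wrist','w2.png')
p=robot.camera_params('wrist');print(p['origin'],p['attitude'])
cv2.imwrite('pics/c2.png',np.hstack([cv2.resize(b[120:220,260:360],(400,400)),cv2.resize(w[100:420,100:460],(400,400))])[:,:,::-1])
R=Ro.from_euler('xyz',p['attitude']).as_matrix();K=p['intrinsics']
for o in(-.019,-.0,):
  g=s['ee_pos']+[0,0,-o]; c=R.T@(g-p['origin'])*[1,-1,-1]; print(K@c/c[2])
E
```

```text
t: 5.25
ee_pos: [0.5481, -0.1374, 0.0918]
ee_rot: [-3.141, -0.0, 1.402]
wrist_force: [0.1, -0.5, -3.3]
finger_gap: 0.0246
grasp_force: 60.2
t: 5.92
ee_pos: [0.5483, -0.1337, 0.092]
ee_rot: [3.141, -0.001, 1.402]
wrist_force: [0.4, 0.4, 0.4]
finger_gap: 0.0387
grasp_force: 0.0
[ 0.5483 -0.1337  0.092 ] [ 3.1414 -0.0005  1.4024] [0.4309 0.4234 0.3759] 0.03865995525182915
[ 0.5614 -0.0542  0.261 ] [-0.3156 -0.0006 -0.1674]
[280.3198 276.4233   1.    ]
[280.2314 257.7911   1.    ]
```

View pics/c2.png

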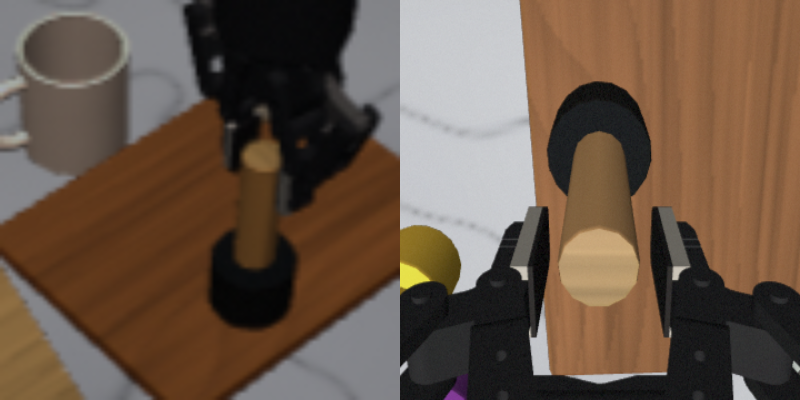

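The mallet stands upright again, its handle between the pads; the handle top is at about (278,313) in the full wrist picture.

```bash
python3 - <<'E'
from h import *
np.set_printoptions(precision=4,suppress=True)
W=robot.camera_params('wrist');print(robot.get_state()['ee_pos'])
for z in(.145,.148):print(onz(ray(W,(278.3,313)),z))
E
```

```text
[ 0.5483 -0.1342  0.092 ]
[ 0.5482 -0.1298  0.145 ]
[ 0.5485 -0.1279  0.148 ]
```

```bash
python3 -m inch '[-0.1,0,5,0,0,0,0, -0.1,0,5,0,0,0,0, -0.1,0,5,0,0,0,0, -1,0,5,0,0,0,0, -1,0,5,0,0,0,0, -1,0,5,0,0,0,0, -1,0,5,0,0,0,0, -1,0,5,0,0,0,0]'; python3 -m inch '[-1,0,0,10,0,0,0, -1,0,0,30,0,0,0, -1,0,0,60,0,0,0, -1,0,0,90,0,0,0, -1,0,0,115,0,0,0, -1,0,0,130,0,0,0, -1,0,0,130,0,0,0, -1,0,0,130,0,0,0]'
```

```text
t: 6.68
ee_pos: [0.5486, -0.1295, 0.0921]
ee_rot: [3.141, -0.0, 1.402]
wrist_force: [1.1, 0.1, 1.1]
finger_gap: 0.0244
grasp_force: 59.0
t: 7.35
ee_pos: [0.5478, -0.1297, 0.2222]
ee_rot: [3.141, 0.0, 1.401]
wrist_force: [-0.5, 0.7, -3.4]
finger_gap: 0.0243
grasp_force: 59.5
```

```bash
python3 -m inch '[-1,0,30,18,0,0,0, -1,-2,60,18,-0.019,-0.11,0, -1,-4,95,18,-0.038,-0.22,0, -1,-6,130,18,-0.057,-0.33,0, -1,-8,165,18,-0.076,-0.44,0, -1,-10,195,18,-0.0944,-0.5505,0, -1,-10,220,18,-0.0944,-0.5505,0, -1,-10,237,18,-0.0944,-0.5505,0]'; python3 -m inch '[-1,0,0,0,0,0,0, -1,0,0,0,0,0,0, -1,0,0,0,0,0,0]'; python3 - <<'E'
from h import *
np.set_printoptions(precision=4,suppress=True)
s=robot.get_state();print(s['ee_pos'],s['ee_rot'],s['wrist_force'],s['joints'])
print(Ro.from_euler('xyz',s['ee_rot']).as_matrix())
T=robot.camera_params('top')
b=snap('side','s3.png');t=snap('top','t3.png');p=robot.camera_params('wrist');w=snap('wrist','w3.png');print(p)
cv2.imwrite('pics/c3.png',np.hstack([cv2.resize(b[140:300,160:320],(400,400)),cv2.resize(w,(400,300))[:,:] if 0 else cv2.resize(t[120:260,140:280],(400,400))])[:,:,::-1])
E
```

```text
t: 8.02
ee_pos: [0.544, 0.043, 0.2376]
ee_rot: [2.626, 0.028, 1.386]
wrist_force: [1.2, 0.0, -1.8]
finger_gap: 0.0244
grasp_force: 59.9
t: 8.27
ee_pos: [0.5458, 0.0423, 0.2387]
ee_rot: [2.625, 0.027, 1.385]
wrist_force: [-0.3, 0.3, -1.9]
finger_gap: 0.0243
grasp_force: 59.9
[0.5458 0.0423 0.2387] [2.6254 0.0275 1.385 ] [-0.2582  0.3125 -1.8844] [-0.3696  0.273   0.0825  2.246   0.949   0.2844 -1.3499]
[[ 0.1847  0.8572  0.4807]
 [ 0.9824 -0.1474 -0.1147]
 [-0.0275  0.4934 -0.8694]]
{'intrinsics': array([[378.5698,   0.    , 279.6482],
       [  0.    , 378.5698, 208.5734],
       [  0.    ,   0.    ,   1.    ]]), 'origin': array([0.4802, 0.1404, 0.3842]), 'attitude': array([-0.3461, -0.518 , -0.172 ])}
```

View pics/c3.png

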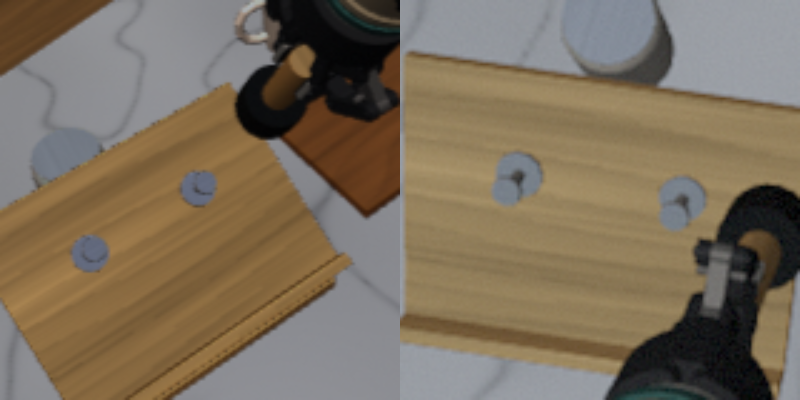

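View pics/w3.png

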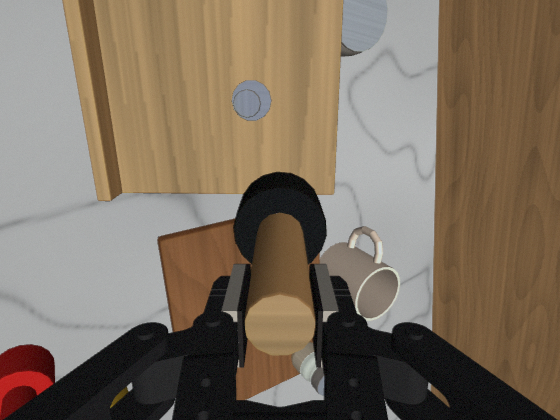

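The side and top crops show the tilted drum to the right of the right pin. In the wrist view the pin is at (250,101) and its shelf edge is level in the image, so the mallet is well aligned. The arm is slow because joint 6 is near its limit, so I continue in steps.

```bash
python3 -m inch '[-1,-2,10,1,0,0,0, -1,-3,20,1,0,0,0, -1,-5,35,1,0,0,0, -1,-6,50,1,0,0,0, -1,-8,65,1,0,0,0, -1,-8,65,1,0.018,-0.047,0.015, -1,-8,65,1,0.018,-0.047,0.015, -1,-8,65,1,0.018,-0.047,0.015]'; cat >> h.py <<'E'
ps=-.17
ex=np.array([np.cos(ps),np.sin(ps),0]);ey=np.array([-np.sin(ps),np.cos(ps),0]);ez=np.array([0,0,1.])
a=np.radians(32);u=-np.sin(a)*ex+np.cos(a)*ez;v=np.cos(a)*ex+np.sin(a)*ez
Rt=np.column_stack([np.cross(v,-u),v,-u])
def info(head,stand,L=.074):
    np.set_printoptions(precision=4,suppress=True)
    s=robot.get_state();R=Ro.from_euler('xyz',s['ee_rot']).as_matrix()
    print(s['t'],s['ee_pos'],'f',s['wrist_force'],'axial',s['wrist_force']@u,'q',s['joints'])
    print('ang err deg',np.degrees(np.arccos(-R[:,2]@u)),'turn',Ro.from_matrix(Rt@R.T).as_rotvec())
    print('shift mm',1000*(head+u*(L+stand)-s['ee_pos']), 'face-head dist',1e3*((s['ee_pos']-head)@u-L),'lateral v,ey',1e3*((s['ee_pos']-head)@v),1e3*((s['ee_pos']-head)@ey))
HR=np.array([.597,.0971,.1205]);HL=np.array([.617,.2065,.120])
E
python3 -c "
from h import *
info(HR,.04)"
```

```text
t: 9.08
ee_pos: [0.5376, 0.1082, 0.2404]
ee_rot: [2.581, 0.002, 1.401]
wrist_force: [-0.1, -0.4, -1.8]
finger_gap: 0.0248
grasp_force: 59.9
9.0833 [0.5376 0.1082 0.2404] f [-0.0544 -0.3581 -1.8023] axial -1.5321315164768576 q [-0.5955  0.2802  0.1569  2.2696  1.1455  0.3017 -1.6861]
ang err deg 0.13698400748815456 turn [ 0.0019  0.0018 -0.0004]
shift mm [ -0.1234  -0.8872 -23.2096] face-head dist 59.697898492799034 lateral v,ey 12.275068611454651 0.8952647663544051
```

```bash
python3 -m inch '[-1,0,-1,-12,0.002,0.002,0, -1,0,-1,-23,0.002,0.002,0, -1,4,-2,-30,0.002,0.002,0, -1,8,-2.5,-36,0.002,0.002,0, -1,12,-3,-42,0.002,0.002,0, -1,16,-4,-48.5,0.002,0.002,0, -1,16,-4,-48.5,0.002,0.002,0, -1,16,-4,-48.5,0.002,0.002,0]'
python3 -c "
from h import *
info(HR,.0)"
```

```text
t: 9.75
ee_pos: [0.555, 0.1036, 0.1923]
ee_rot: [2.582, -0.002, 1.399]
wrist_force: [-0.4, 0.1, -2.8]
finger_gap: 0.0242
grasp_force: 59.9
9.75 [0.555  0.1036 0.1923] f [-0.4066  0.0749 -2.8133] axial -2.166765332732988 q [-0.535   0.3954  0.1306  2.2939  1.6469  0.253  -2.187 ]
ang err deg 0.05834153007609524 turn [-0.0015  0.0012  0.0021]
shift mm [ 3.3338  0.1516 -9.0155] face-head dist 9.373170002195563 lateral v,ey 2.0127223695331486 -0.7134532804723426
```

```bash
python3 -m inch '[-1,0.8,-0.1,-1.3,0,0,0, -1,1.6,-0.3,-2.6,0,0,0, -1,2.4,-0.4,-3.9,0,0,0, -1,3.2,-0.5,-5.1,0,0,0, -1,4,-0.7,-6.4,0,0,0, -1,4.7,-0.8,-7.6,0,0,0, -1,5.5,-1,-8.9,0,0,0, -1,6.3,-1.1,-10.2,0,0,0]'
python3 -c "
from h import *
info(HR,.0)"
```

```text
t: 10.42
ee_pos: [0.5608, 0.1037, 0.1829]
ee_rot: [2.581, -0.003, 1.401]
wrist_force: [-9.5, -0.1, 10.4]
finger_gap: 0.0245
grasp_force: 61.3
10.4167 [0.5608 0.1037 0.1829] f [-9.453  -0.0679 10.4007] axial 13.751275545582635 q [-0.5036  0.4196  0.0997  2.2923  1.7491  0.2627 -2.2848]
ang err deg 0.21079915214429198 turn [-0.0028  0.0028 -0.0003]
shift mm [-2.4087  0.0297  0.3111] face-head dist -1.5245134253040056 lateral v,ey 1.852683310681353 0.37828530995687604
```

```bash
python3 -m inch '[-1,0.5,-0.1,-0.9,0,0,0, -1,1,-0.2,-1.7,0,0,0, -1,1.6,-0.3,-2.5,0,0,0, -1,2.1,-0.4,-3.4,0,0,0, -1,2.6,-0.5,-4.2,0,0,0, -1,3.1,-0.5,-5.1,0,0,0]'
python3 -c "
from h import *
info(HR,.0)"
```

```text
t: 10.92
ee_pos: [0.5639, 0.1032, 0.178]
ee_rot: [2.581, -0.003, 1.401]
wrist_force: [-6.9, 0.2, 8.7]
finger_gap: 0.0247
grasp_force: 61.4
10.9167 [0.5639 0.1032 0.178 ] f [-6.9237  0.2073  8.6594] axial 10.978284837339277 q [-0.4851  0.4326  0.0812  2.2904  1.7912  0.2705 -2.3246]
ang err deg 0.2140959502561221 turn [-0.0028  0.0029 -0.0002]
shift mm [-5.5274  0.5669  5.3055] face-head dist -7.43697042962442 lateral v,ey 1.8897690414086918 0.3763931072129694
```

```bash
python3 -m inch '[-1,0.3,0,-0.4,0,0,0, -1,0.5,-0.1,-0.9,0,0,0, -1,0.8,-0.1,-1.3,0,0,0, -1,1,-0.2,-1.7,0,0,0]'
```

```text
t: 11.25
ee_pos: [0.565, 0.1028, 0.176]
ee_rot: [2.581, -0.003, 1.401]
wrist_force: [-4.6, 0.5, 4.5]
finger_gap: 0.0244
grasp_force: 61.2
```

```bash
python3 -m inch '[-1,0.3,0,-0.4,0,0,0, -1,0.5,-0.1,-0.9,0,0,0, -1,0.8,-0.1,-1.3,0,0,0, -1,0.8,-0.1,-1.3,0,0,0]'
```

```text
t: 11.58
ee_pos: [0.5661, 0.1022, 0.174]
ee_rot: [2.582, -0.002, 1.4]
wrist_force: [0.3, 0.5, -0.2]
finger_gap: 0.0242
grasp_force: 60.1
```

```bash
python3 -m inch '[-1,0.3,0,-0.4,0,0,0, -1,0.5,-0.1,-0.9,0,0,0, -1,0.8,-0.1,-1.3,0,0,0, -1,0.8,-0.1,-1.3,0,0,0]'
python3 -c "
from h import *
info(HR,.0)"
```

```text
t: 11.92
ee_pos: [0.5663, 0.1019, 0.1722]
ee_rot: [2.583, -0.002, 1.4]
wrist_force: [-0.7, -0.1, -2.1]
finger_gap: 0.0246
grasp_force: 60.1
11.9167 [0.5663 0.1019 0.1722] f [-0.6617 -0.093  -2.0659] axial -1.4147107117407125 q [-0.4687  0.4464  0.0659  2.2885  1.8235  0.2775 -2.3549]
ang err deg 0.04609338210037924 turn [-0.0016  0.0005  0.0012]
shift mm [-7.913   1.8793 11.0743] face-head dist -13.69283947501164 lateral v,ey 1.0149666149070793 -0.5135039739431243
```

```bash
python3 -m inch '[-1,0.3,0,-0.4,0,0,0, -1,0.5,-0.1,-0.9,0,0,0, -1,0.8,-0.1,-1.3,0,0,0, -1,0.8,-0.1,-1.3,0,0,0]'
```

```text
t: 12.25
ee_pos: [0.5673, 0.102, 0.1712]
ee_rot: [2.582, -0.002, 1.4]
wrist_force: [0.6, -0.2, -2.0]
finger_gap: 0.0247
grasp_force: 60.1
```

```bash
python3 -m inch '[-1,0.3,0,-0.4,0,0,0, -1,0.5,-0.1,-0.9,0,0,0, -1,0.8,-0.1,-1.3,0,0,0, -1,0.8,-0.1,-1.3,0,0,0]'
python3 -c "
from h import *
info(HR,.0)"
```

```text
t: 12.58
ee_pos: [0.5681, 0.1021, 0.1703]
ee_rot: [2.582, -0.002, 1.4]
wrist_force: [-3.5, 1.5, 2.6]
finger_gap: 0.0245
grasp_force: 60.5
12.5833 [0.5681 0.1021 0.1703] f [-3.4598  1.4758  2.6416] axial 4.17953282021138 q [-0.4597  0.4518  0.0559  2.2872  1.8417  0.2824 -2.3718]
ang err deg 0.1324508853485641 turn [-0.0022  0.0018  0.0005]
shift mm [-9.7254  1.5868 12.9174] face-head dist -16.176253608597797 lateral v,ey 1.5111715338933345 0.08148101763206898
```

```bash
python3 -m inch '[-1,0.3,0,-0.4,0,0,0, -1,0.5,-0.1,-0.9,0,0,0, -1,0.5,-0.1,-0.9,0,0,0, -1,0.5,-0.1,-0.9,0,0,0]'
```

```text
t: 12.92
ee_pos: [0.5684, 0.1023, 0.1698]
ee_rot: [2.581, -0.003, 1.401]
wrist_force: [-7.9, 0.8, 9.4]
finger_gap: 0.0242
grasp_force: 61.4
```

```bash
python3 -m inch '[-1,0.3,0,-0.4,0,0,0, -1,0.5,-0.1,-0.9,0,0,0, -1,0.5,-0.1,-0.9,0,0,0, -1,0.5,-0.1,-0.9,0,0,0]'
python3 -c "
from h import *
info(HR,.0)"
```

```text
t: 13.25
ee_pos: [0.5688, 0.1025, 0.1693]
ee_rot: [2.581, -0.003, 1.401]
wrist_force: [-10.7, 1.7, 14.6]
finger_gap: 0.0247
grasp_force: 62.2
13.25 [0.5688 0.1025 0.1693] f [-10.6792   1.6915  14.5619] axial 18.078334414611966 q [-0.4536  0.4545  0.0484  2.2873  1.8541  0.2859 -2.3834]
ang err deg 0.21942423054509305 turn [-0.003   0.0027 -0.0005]
shift mm [-10.4123   1.2087  13.9197] face-head dist -17.351104062562182 lateral v,ey 1.499932594435517 0.5703494267812695
```

```bash
python3 -m inch '[-1,0.5,-0.1,-0.9,0,0,0, -1,1,-0.2,-1.7,0,0,0, -1,1,-0.2,-1.7,0,0,0, -1,1,-0.2,-1.7,0,0,0]'
python3 -c "
from h import *
info(HR,.0)"
```

```text
t: 13.58
ee_pos: [0.5694, 0.1028, 0.1684]
ee_rot: [2.58, -0.004, 1.402]
wrist_force: [-18.4, 2.7, 24.2]
finger_gap: 0.0245
grasp_force: 63.6
13.5833 [0.5694 0.1028 0.1684] f [-18.3715   2.6597  24.2178] axial 30.371374503441782 q [-0.4478  0.4569  0.0413  2.2875  1.8653  0.2893 -2.3939]
ang err deg 0.2987775408857703 turn [-0.0038  0.0036 -0.0012]
shift mm [-11.0732   0.934   14.8358] face-head dist -18.448492206862397 lateral v,ey 1.527513034696025 0.9528223436062796
```

```bash
python3 -m inch '[-1,-2,0.3,3,0,0,0, -1,-6,1,10,0,0,0, -1,-11,1.8,18,0,0,0, -1,-16,2.7,26,0,0,0, -1,-21,3.6,34,0,0,0, -1,-26,4.5,42,0,0,0, -1,-26,4.5,42,0,0,0, -1,-26,4.5,42,0,0,0]'
python3 - <<'E'
from h import *
info(HL,.03)
p=robot.camera_params('wrist');w=snap('wrist','w4.png');b=snap('side','s4.png')
cv2.imwrite('pics/c4.png',np.hstack([cv2.resize(b[180:300,160:280],(400,400)),cv2.resize(w,(533,400))[:,:400]])[:,:,::-1])
E
```

```text
t: 14.25
ee_pos: [0.5444, 0.106, 0.2089]
ee_rot: [2.581, -0.003, 1.4]
wrist_force: [-0.2, 0.2, -3.5]
finger_gap: 0.0247
grasp_force: 60.0
14.25 [0.5444 0.106  0.2089] f [-0.2112  0.1639 -3.5415] axial -2.8783715609857112 q [-0.5408  0.3491  0.1123  2.2973  1.4808  0.2729 -2.0277]
ang err deg 0.14328959867569385 turn [-0.0022  0.0023  0.0011]
shift mm [ 18.265  109.7755  -0.6637] face-head dist 30.260610589966028 lateral v,ey 0.8354656848271746 -111.28318214056141
```

View pics/c4.png

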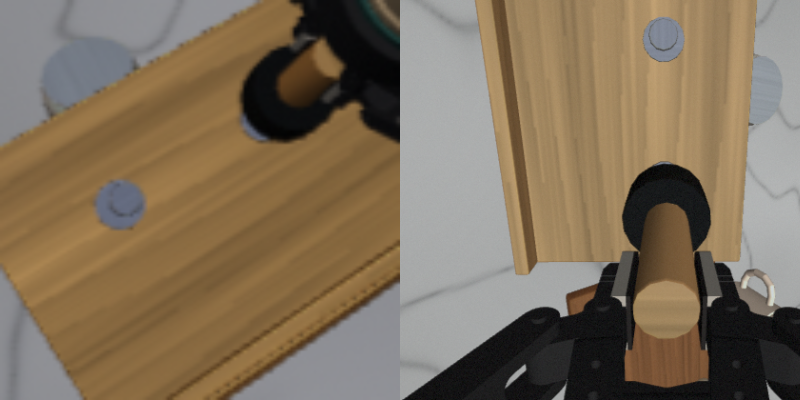

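The view shows the mallet square over the right pin, which is hidden under the drum, and the left pin standing out at (663,38) in the crop. I move to the left pin.

```bash
python3 -m inch '[-1,3,18,0,0,0,0, -1,6,36,0,0,0,0, -1,9,54,0,0,0,0, -1,12,72,0,0,0,0, -1,15,90,0,0,0,0, -1,18,110,-0.5,-0.002,0.002,0.001, -1,18,110,-0.5,-0.002,0.002,0.001, -1,18,110,-0.5,-0.002,0.002,0.001]'
python3 - <<'E'
from h import *
info(HL,.0);T=robot.camera_params('top')
t=snap('top','t5.png');b=snap('side','s5.png')
cv2.imwrite('pics/c5.png',np.hstack([cv2.resize(b[180:300,160:280],(400,400)),cv2.resize(t[130:250,150:270],(400,400))])[:,:,::-1])
E
```

```text
t: 15.02
ee_pos: [0.5623, 0.217, 0.2072]
ee_rot: [2.584, 0.001, 1.402]
wrist_force: [0.1, -0.9, -2.8]
finger_gap: 0.0244
grasp_force: 59.9
15.0167 [0.5623 0.217  0.2072] f [ 0.0762 -0.8675 -2.772 ] axial -2.46834706560082 q [-0.6602  0.4291 -0.0027  2.1298  1.1631  0.4413 -1.8737]
ang err deg 0.06427580461706255 turn [ 0.0004 -0.0012 -0.0015]
shift mm [ 16.0467  -3.8883 -24.446 ] face-head dist 29.460853797991764 lateral v,ey -1.0157107577074485 1.1173940344101734
```

View pics/c5.png

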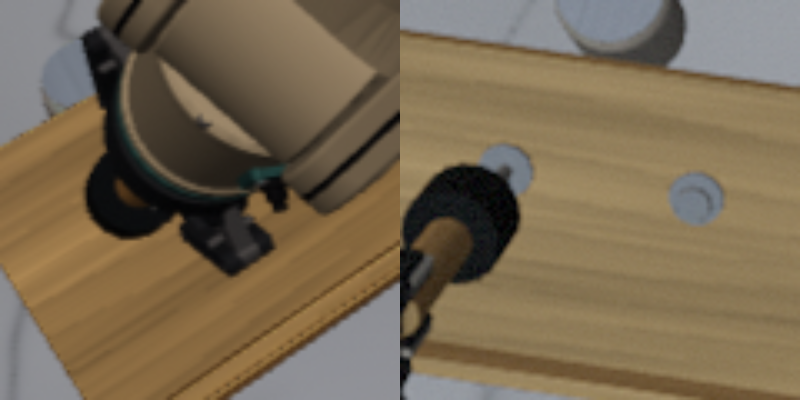

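The right pin stays down: its head sits close in its collar at (696,200) in the crop. The drum is over the left pin.

```bash
python3 -m inch '[-1,2,-0.5,-3,0,0,0, -1,4.5,-1,-7,0,0,0, -1,7,-2,-11,0,0,0, -1,9.5,-2.5,-15,0,0,0, -1,12,-3,-18.5,0,0,0, -1,13.5,-3.5,-21,0,0,0, -1,13.5,-3.5,-21,0,0,0]'
python3 -m inch '[-1,0.8,-0.1,-1.3,0,0,0, -1,1.6,-0.3,-2.5,0,0,0, -1,2.3,-0.4,-3.8,0,0,0, -1,3.1,-0.5,-5,0,0,0, -1,3.9,-0.7,-6.3,0,0,0, -1,4.7,-0.8,-7.5,0,0,0, -1,4.7,-0.8,-7.5,0,0,0]'
python3 -c "
from h import *
info(HL,.0)"
```

```text
t: 15.7
ee_pos: [0.5756, 0.2129, 0.1871]
ee_rot: [2.583, -0.0, 1.401]
wrist_force: [-7.1, 1.2, 8.2]
finger_gap: 0.0245
grasp_force: 61.4
t: 16.28
ee_pos: [0.5801, 0.212, 0.1798]
ee_rot: [2.583, -0.0, 1.401]
wrist_force: [-4.5, 1.4, 4.1]
finger_gap: 0.0245
grasp_force: 61.1
16.2833 [0.5801 0.212  0.1798] f [-4.4588  1.408   4.1272] axial 5.955023302641294 q [-0.6667  0.4925  0.052   2.1283  1.287   0.3791 -1.9854]
ang err deg 0.030862934023011563 turn [-0.0002 -0.0002 -0.0007]
shift mm [-1.7537  1.1391  2.9059] face-head dist -3.4823950152592236 lateral v,ey 0.08936141490128308 -0.8259793614644791
```

```bash
python3 -m inch '[-1,0.3,0,-0.4,0,0,0, -1,0.5,-0.1,-0.9,0,0,0, -1,0.8,-0.1,-1.3,0,0,0, -1,0.8,-0.1,-1.3,0,0,0]'
```

```text
t: 16.62
ee_pos: [0.5813, 0.2115, 0.178]
ee_rot: [2.584, 0.0, 1.401]
wrist_force: [-1.5, -0.7, -0.9]
finger_gap: 0.0245
grasp_force: 60.5
```

```bash
python3 -m inch '[-1,0.3,0,-0.4,0,0,0, -1,0.5,-0.1,-0.9,0,0,0, -1,0.8,-0.1,-1.3,0,0,0, -1,0.8,-0.1,-1.3,0,0,0]'
```

```text
t: 16.95
ee_pos: [0.5821, 0.2114, 0.1767]
ee_rot: [2.584, 0.0, 1.401]
wrist_force: [-0.2, -0.6, -2.3]
finger_gap: 0.0243
grasp_force: 60.1
```

```bash
python3 -m inch '[-1,0.3,0,-0.4,0,0,0, -1,0.5,-0.1,-0.9,0,0,0, -1,0.5,-0.1,-0.9,0,0,0, -1,0.5,-0.1,-0.9,0,0,0]'
```

```text
t: 17.28
ee_pos: [0.5825, 0.2114, 0.1761]
ee_rot: [2.584, 0.0, 1.401]
wrist_force: [-0.8, -1.1, -2.5]
finger_gap: 0.0244
grasp_force: 60.1
```

Contact has been lost, as it was just before the stop on the first pin, so I continue until I feel the stop.

```bash
python3 -m inch '[-1,0.3,0,-0.4,0,0,0, -1,0.5,-0.1,-0.9,0,0,0, -1,0.8,-0.1,-1.3,0,0,0, -1,0.8,-0.1,-1.3,0,0,0]'
```

```text
t: 17.62
ee_pos: [0.5832, 0.2115, 0.1749]
ee_rot: [2.583, 0.0, 1.401]
wrist_force: [-0.2, 0.4, -0.8]
finger_gap: 0.0239
grasp_force: 60.1
```

```bash
python3 -m inch '[-1,0.3,0,-0.4,0,0,0, -1,0.5,-0.1,-0.9,0,0,0, -1,0.8,-0.1,-1.3,0,0,0, -1,0.8,-0.1,-1.3,0,0,0]'
```

```text
t: 17.95
ee_pos: [0.5838, 0.2119, 0.1741]
ee_rot: [2.583, -0.001, 1.402]
wrist_force: [-6.9, 0.8, 6.2]
finger_gap: 0.0245
grasp_force: 61.1
```

```bash
python3 -m inch '[-1,0.3,0,-0.4,0,0,0, -1,0.5,-0.1,-0.9,0,0,0, -1,0.5,-0.1,-0.9,0,0,0, -1,0.5,-0.1,-0.9,0,0,0]'
```

```text
t: 18.28
ee_pos: [0.5841, 0.2121, 0.1737]
ee_rot: [2.583, -0.001, 1.402]
wrist_force: [-9.8, 0.8, 11.3]
finger_gap: 0.0243
grasp_force: 61.9
```

```bash
python3 -m inch '[-1,0.5,-0.1,-0.9,0,0,0, -1,1,-0.2,-1.7,0,0,0, -1,1.3,-0.2,-2.1,0,0,0, -1,1.3,-0.2,-2.1,0,0,0, -1,1.3,-0.2,-2.1,0,0,0]'
```

```text
t: 18.7
ee_pos: [0.5849, 0.2127, 0.1727]
ee_rot: [2.582, -0.003, 1.403]
wrist_force: [-17.5, 1.7, 23.3]
finger_gap: 0.0244
grasp_force: 63.4
```

```bash
python3 -m inch '[-1,-2,0.3,3,0,0,0, -1,-7,1.2,12,0,0,0, -1,-13,2.2,22,0,0,0, -1,-19,3,32,0,0,0, -1,-25,4,42,0,0,0, -1,-31,5,52,0,0,0, -1,-36,6,62,0,0,0, -1,-36,6,62,0,0,0]'
python3 -c "
from h import *
info(HL,.0)"
```

```text
t: 19.37
ee_pos: [0.55, 0.2176, 0.2342]
ee_rot: [2.582, -0.002, 1.401]
wrist_force: [0.1, 0.2, -3.3]
finger_gap: 0.0244
grasp_force: 60.0
19.3667 [0.55   0.2176 0.2342] f [ 0.1383  0.1891 -3.2656] axial -2.8247048259943326 q [-0.6492  0.3706 -0.0424  2.1252  1.0664  0.492  -1.781 ]
ang err deg 0.13125410208404173 turn [-0.0017  0.0015 -0.0006]
shift mm [ 28.3748  -4.4889 -51.4081] face-head dist 58.818585199454084 lateral v,ey 2.8817746629039647 -0.3763237174440708
```

```bash
python3 -m inch '[-1,0,-20,3,0,0,0, -1,0,-40,6,0,0,0, -1,0,-60,9,0,0,0, -1,0,-80,12,0,0,0, -1,0,-105,15,0,0,0, -1,0,-130,15,0,0,0, -1,0,-155,15,0,0,0, -1,0,-155,15,0,0,0]'
python3 -m inch '[-1,0,-15,0,0.019,0.11,0, -1,0,-35,0,0.038,0.22,0, -1,0,-60,0,0.057,0.33,0, -1,0,-85,0,0.076,0.44,0, -1,0,-110,0,0.094,0.55,0, -1,0,-140,0,0.096,0.56,0, -1,0,-170,0,0.096,0.56,0, -1,0,-192,0,0.096,0.56,0]'
python3 -m inch '[-1,0,0,0,0,0,0, -1,0,0,0,0,0,0]'
python3 - <<'E'
from h import *
info(HL,.0)
T=robot.camera_params('top')
t=snap('top','t6.png');b=snap('side','s6.png')
cv2.imwrite('pics/c6.png',np.hstack([cv2.resize(b[80:300,150:370],(400,400)),cv2.resize(t[110:270,140:300],(400,400))])[:,:,::-1])
E
```

```text
t: 20.03
ee_pos: [0.5487, 0.0537, 0.2466]
ee_rot: [2.585, 0.006, 1.39]
wrist_force: [0.7, -1.9, -2.6]
finger_gap: 0.0242
grasp_force: 59.9
t: 20.7
ee_pos: [0.5494, -0.1367, 0.2481]
ee_rot: [-3.128, 0.001, 1.396]
wrist_force: [1.0, -1.4, -3.8]
finger_gap: 0.0245
grasp_force: 59.9
t: 20.87
ee_pos: [0.5504, -0.1345, 0.2453]
ee_rot: [-3.129, 0.001, 1.393]
wrist_force: [-0.3, 1.9, -3.0]
finger_gap: 0.0242
grasp_force: 60.3
20.8667 [ 0.5504 -0.1345  0.2453] f [-0.2637  1.9305 -2.9782] axial -2.2148146998989904 q [ 0.4509  0.4948 -0.3983  1.6858  0.2184  1.0176 -0.1999]
ang err deg 32.700907433277685 turn [-0.0976 -0.5623  0.0079]
shift mm [ 27.9458 347.6222 -62.5061] face-head dist 36.4383203672535 lateral v,ey 59.640483974489015 -347.33910254541604
```

View pics/c6.png

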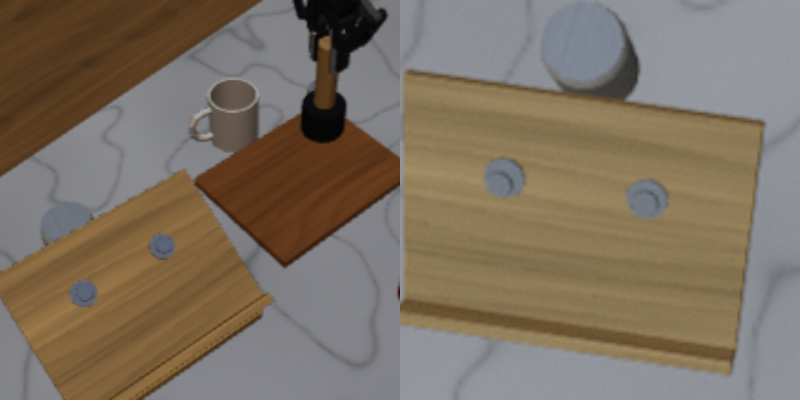

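Both pins stay down: their heads are seated near the collars at (503,180) and (648,200) in the crop. Next I set the mallet down.

```bash
python3 -m inch '[-1,5,-5,-30,-0.002,-0.012,0, -1,10,-10,-65,-0.002,-0.012,0, -1,15,-15,-95,-0.002,-0.012,0, -1,18,-18,-120,-0.002,-0.012,0, -1,20,-20,-138,-0.002,-0.012,0, -1,20,-20,-145,-0.002,-0.012,0, -1,20,-20,-146,-0.002,-0.012,0, -1,20,-20,-146,-0.002,-0.012,0]'
python3 -m inch '[-1,0,0,-1,0,0,0, -1,0,0,-2,0,0,0, -1,0,0,-3,0,0,0, -1,0,0,-4,0,0,0, -1,0,0,-4,0,0,0]'
```

```text
t: 21.63
ee_pos: [0.5699, -0.1487, 0.1022]
ee_rot: [3.139, 0.0, 1.403]
wrist_force: [-0.1, 0.6, -2.5]
finger_gap: 0.0243
grasp_force: 60.1
t: 22.05
ee_pos: [0.5699, -0.1502, 0.0978]
ee_rot: [3.139, 0.0, 1.401]
wrist_force: [0.6, 0.3, -2.2]
finger_gap: 0.0248
grasp_force: 60.1
```

```bash
python3 -m inch '[-1,0,0,-1,0,0,0, -1,0,0,-2,0,0,0, -1,0,0,-3,0,0,0, -1,0,0,-4,0,0,0, -1,0,0,-4,0,0,0]'
```

```text
t: 22.47
ee_pos: [0.5696, -0.1501, 0.0932]
ee_rot: [3.14, 0.0, 1.401]
wrist_force: [-0.1, -0.2, -1.4]
finger_gap: 0.0244
grasp_force: 60.1
```

```bash
python3 -m inch '[-1,0,0,-1,0,0,0, -1,0,0,-2,0,0,0, -1,0,0,-2,0,0,0]'
```

```text
t: 22.72
ee_pos: [0.5702, -0.1501, 0.0921]
ee_rot: [3.139, 0.0, 1.401]
wrist_force: [-0.5, -0.5, 2.3]
finger_gap: 0.0243
grasp_force: 60.9
```

```bash
python3 -m inch '[-0.2,0,0,0,0,0,0, -0.2,0,0,0,0,0,0, -0.2,0,0,0,0,0,0, 0.2,0,0,0,0,0,0, 0.2,0,0,0,0,0,0, 0.2,0,0,0,0,0,0, 0.2,0,0,0,0,0,0]'; python3 -m inch '[0.2,0,0,15,0,0,0, 0.2,0,0,45,0,0,0, 0.2,0,0,80,0,0,0, 0.2,0,0,115,0,0,0, 0.2,0,0,140,0,0,0, 0.2,0,0,140,0,0,0, 0.2,0,0,140,0,0,0]'; python3 - <<'E'
from h import *
T=robot.camera_params('top')
t=snap('top','t7.png');b=snap('side','s7.png');print(robot.get_state()['t'])
cv2.imwrite('pics/c7.png',np.hstack([cv2.resize(b[80:300,150:370],(400,400)),cv2.resize(t[90:310,130:460],(400,267),fx=1,fy=1) if 0 else cv2.resize(t[80:310,230:460],(400,400))])[:,:,::-1])
E
```

```text
t: 23.3
ee_pos: [0.5698, -0.1501, 0.0915]
ee_rot: [3.14, 0.0, 1.401]
wrist_force: [0.2, 0.2, -0.5]
finger_gap: 0.0513
grasp_force: 0.0
t: 23.88
ee_pos: [0.5707, -0.1503, 0.2331]
ee_rot: [3.136, 0.001, 1.401]
wrist_force: [0.3, 0.5, 0.3]
finger_gap: 0.0513
grasp_force: 0.0
23.9833
```

View pics/c7.png

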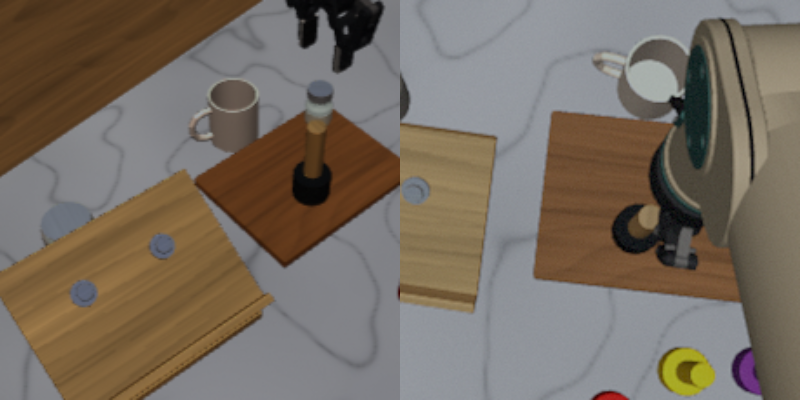

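The mallet stands upright on the board with the gripper clear, both pins are down, and the jar and mug are unmoved.

```bash
python3 -c "
from rig import robot
print(robot.hand_in())"
```

```text
the job is handed in; nothing more can be done
None
```

I knocked both pins down to their stops (about 33 N at most) and they stay down, stood the mallet back upright on the board and let go, and handed the job in at about 24 s; the verdict was not shown.

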